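# Hold a thread sample cell in the shade reader's light path

### The arm

A 6-joint arm with a two-finger parallel gripper is mounted at the origin on a cart in front of the work surface, level with it; the furniture and walls round the work are solid. World frame = base frame: x ahead of the robot, y to its left, z up, the work surface at z = 0. Lengths are in mm, angles in rad, forces in N, time in s.
With the tool pointing down it reaches from about 300 to 775 mm from the base axis. Payload 14.6 kg.
Tool frame: the origin (TCP) lies midway between the tips of the shut fingers; the grasp point (between the pads) lies 19 mm behind it; y points along the fingers, z is the direction in which the jaws open and shut, and the axes are right-handed (so a half turn about y gives the same grasp; the last joint's range is limited). The gripper opens to 94 mm and grips with 3 to 60 N. Pads are 16 mm wide; open, the fingers measure 119 mm over their backs; the gripper's body (75 mm by 177 mm) begins 78 mm behind the grasp point.
Start: joints at [1.196, 0.3, 1.521, -0, 1.321, -0.067], TCP at [166.627, 524.142, 205.446] pointing down, gripper open.
Joint ranges: [-3.03, 3.03], [-0.79, 2.21], [0.23, 2.52], [-1.04, 4.18], [0, 3.07], [-2.55, 2.55]. Speed limits (rad/s): [2.22, 2.22, 2.57, 3.14, 3.14, 3.14].

### API

Orientations are given as [roll, pitch, yaw] about the fixed x, y, z axes, in that order (R = Rz(yaw) Ry(pitch) Rx(roll)).
In Python, from cell import manip gives the robot as it stands.
- The arm moves only by the tool play_rows, never from a script. Its argument "series" is a list of rows, each a list of 3 entries, a list of its own where there are three numbers: the shift along the tool's x, y, z in m, then the turn about the tool's y in rad, then the closure, from 0 (fully open) to 1 (shut). In form: [[[dx, dy, dz], twist, grip], ...]. A call has 1 to 20 rows; each row is the pose to reach, as a shift and turn from the pose measured when the call began, along the tool's axes at that moment; what a row does not reach only later rows make up. A row lasts 1/10 s, in which the tool goes at most 50 mm and 8.59 degrees, less where a joint would pass 70% of its speed; a pose out of reach is approached as far as the arm can. A call with a gripper value outside its range is refused whole. The fingers move at their own pace and stop on an object; "squeeze" is the grip in N (left out, the last holds). Time passes only in rows, so rows that repeat a pose let the fingers close. It gives the time, the measured TCP pose, the force and the opening at its end, in the units of the state.
- manip.read_state(): the state, without advancing time (a new reading comes with each control period).
- manip.camera(name): name is "scene" or "top" or "wrist"; returns the picture (480x640x3 uint8, red, green, blue); there is no depth.
- manip.camera_params(name): a dict with "K" (3x3 intrinsics, pixels), "rvec" (rotation vector, rad) and "tvec" (3), from world to camera coordinates, as OpenCV has them. Camera axes: x right, y down, z forward; pixel columns grow to the right and rows downward; lengths in mm; the calibration is good to about 2 mm. A picture is of the moment at which its call begins: read the wrist's pose just before it. camera_params takes no time and is no camera call; for the wrist camera it gives the pose at the moment of the call.
- manip.sign_off(): hands the job in, once; it reports no verdict.
The state is a dict: "clock": time; "joints": joint angles; "qd": joint speeds; "effort": joint torques, N m; "eef_pos": TCP position; "eef_rot": TCP orientation; "wrist_force": force on the tool from outside, world axes, zero at the start; "moment": the same for the moment, N m; "finger_gap": finger opening in mm.
Only numpy, scipy, OpenCV 4.12 (cv2) and the standard library are available. Lean on these libraries where they do the work, as an engineer would, in place of code of your own. Each camera call takes 0.05 s, during which the arm holds its last target. There are 200 camera calls.

### The job

The reference tile is already loaded in the thread shade reader: first push its drawer fully shut. Then take the tall sample cell out of the wooden rack, gripping it only by its two ribbed white sides and never touching its clear windows, and hold it upright and still in the middle of the gap between the reader's two towers, so that the light crosses through the middle of both windows from one eye to the other. Finish while holding it there, clear of the reader, and leave everything else where it stands.

Things in the scene. Friction and masses are not known exactly. Their poses are not given: they have to be found in the camera images.
- reader_drawer (a joint): Drawer in the front of the reader's base: opening in m, 0 = fully shut (a stop), at most 0.070. It slides out along the reader's -x (towards the robot) with about 1.5 N of friction and stays where it is left. Its front is 98 mm wide and 34 mm high, the lower edge 5 mm above the table.
- drawer_grip (a point): Middle of the outer face of the black grip bar on the drawer front; moves with the drawer, 26 mm above the table. The bar is 50 mm wide (along y), 12 mm high and stands 17 mm out from the drawer front. Axes as the reader: x points into the reader (push this way), y to its left, z up.
- light_path (a point): Middle of the reader's light path, half-way between its two eyes, 116 mm above the table; fixed to the reader. x points to the reader's back, y along the light (from the sensor tower to the lamp tower), z up. The eyes are dark round snouts, 30 mm in diameter, that face each other along y with 79 mm free between them; the gap is open above and in front.
- tall_cell_mid (a point): Centre of the tall sample cell, a prism 22 (x; 25 over the windows) x 34 (y) x 80 mm high, about 70 g (varies). Its ribbed white sides face +y and -y, 34 mm apart: grip there. The clear windows, 26 wide x 56 mm high, are on its +x and -x faces, centred at this height. At the start it stands 16 mm deep in a rack pocket, this point 48 mm above the table.
- reader: The shade reader, fixed to the table: grey base 130 (x) x 200 (y) x 46 mm high with a white tower at either end of it (y = +-76 mm, 46 mm wide, up to 154 mm high; a cap on the +y one up to 162 mm). Origin on the table under the middle of the base and 116 mm straight below the light_path point; axes as there.
- tall_cell: The tall sample cell itself; origin at the centre of its underside, axes as above.
- tall_cell_window_a: Clear window on the tall cell's +x face (origin at the centre of the cell's underside). Not to be touched.
- tall_cell_window_b: Clear window on the tall cell's -x face (origin at the centre of the cell's underside). Not to be touched.
- short_cell: The short sample cell: same shape and footprint, but only 55 mm high; origin at the centre of its underside. It stands in the other pocket of the rack and stays there.
- rack: Fixed wooden rack, 130 (x) x 64 (y) x 24 mm high, origin at the centre of its underside; pockets at x = -32 and +32 mm, 28 (x) x 38 (y) x 16 mm deep, with about 2 mm of play round a cell. The cells stand square in it, windows facing along the rack's x. Which cell is in which pocket changes.
- tape_measure: Tape measure, 69 x 68 x 31 mm, lying loose on the table; origin under its middle. Leave it alone.
- thread_cone: Cone of thread, 60 mm across and 115 mm high, standing loose on the table; origin under its middle. Leave it alone.
- bobbin: Small bobbin, 21 mm across and 11 mm high, lying loose on the table; origin under its middle. Leave it alone.

How it is judged:
By the outcome, as a careful person would: the job done as asked, in the order asked, and still so for the second after the job is handed in, while the arm keeps its last pose, push and grip.
It also fails if it takes over 54 s, if anything falls off the work surface, if the arm or the gripper's body presses on something with over 40 N, if the wrist force passes 120 N, or if a joint passes its speed limit or range.

## Working session

There is one attempt and no reset: what is moved stays moved. The work goes in short steps, Python scripts to look and compute and a tool call to move; the robot and the scene stay as the last step left them, time stands still between calls to the robot, and variables do not carry over. Pictures are saved under pics/ and viewed, about 8 in all and at most 12, crops included, and the job is handed in when it is done.

Besides the shell and the picture viewer there is one more tool, called after "Request:" as name([rows], argument=value, ...), one row to a line, values as JSON. play_rows: Moves the arm, as the interface text tells. Its arguments: {"type":"object","properties":{"series":{"type":"array","items":{"type":"array"}},"squeeze":{"type":"number"}},"required":["series"]}

```bash
mkdir -p pics; ls; python3 - <<'E'
from cell import manip
import cv2,numpy as np
s=manip.read_state();print(s)
for n in("scene","top"):
    im=manip.camera(n);cv2.imwrite(f"pics/{n}0.png",im[:,:,::-1])
    p=manip.camera_params(n);print(n,p['K'].tolist() if hasattr(p['K'],'tolist') else p['K'],p['rvec'],p['tvec'])
E
```

```text
pics
{'clock': 0.0, 'joints': array([ 1.19640919e+00,  3.00486129e-01,  1.52158125e+00,  1.76686776e-05,
        1.32074574e+00, -6.65928276e-02]), 'qd': array([ 1.29214232e-03,  2.06874244e-03,  4.64983261e-04, -2.46623926e-05,
       -9.59210082e-04,  9.33039789e-04]), 'effort': array([-2.02225834e-03, -5.31811953e+01, -3.52723718e+01,  7.06928736e-02,
        2.45281780e-02, -1.18860912e-04]), 'eef_pos': array([166.52016533, 523.89696226, 204.87803098]), 'eef_rot': array([-1.57201295e+00,  9.82898963e-05, -3.07798755e-01]), 'wrist_force': array([ 0.66606159, -0.13083206, -0.09385519]), 'moment': array([-0.03376588,  0.03989995, -0.00802263]), 'finger_gap': 94.26780560927247}
scene [[493.8794618819638, 0.0, 319.3290646118953], [0.0, 493.8794618819638, 229.89550727117827], [0.0, 0.0, 1.0]] [ 2.22926494 -0.715511    0.28846518] [-396.46523557  259.83150102  780.91687431]
top [[487.9095131304618, 0.0, 318.87305021946884], [0.0, 487.9095131304618, 243.125529521353], [0.0, 0.0, 1.0]] [ 2.1753513  -2.14484325  0.17491958] [  -6.2675449   481.55007978 1027.0561978 ]
```

View pics/top0.png

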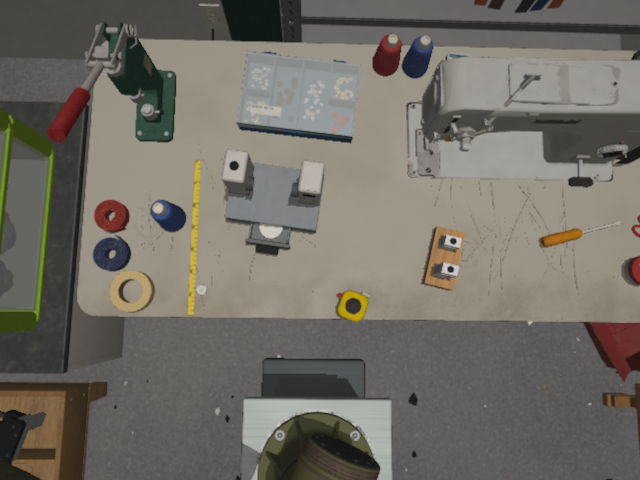

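View pics/scene0.png

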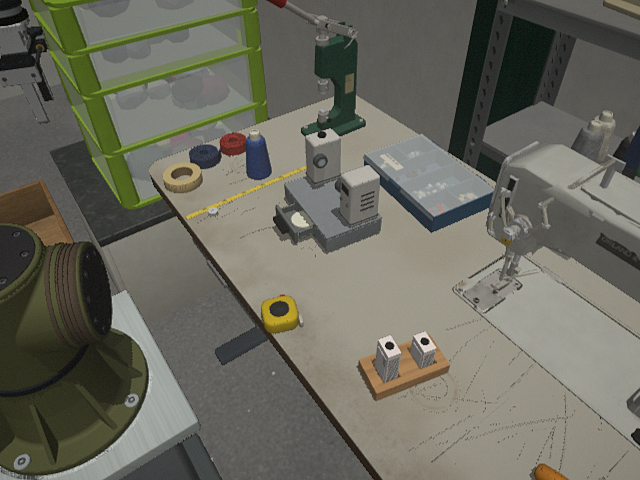

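The top view shows the reader at about (272,195) with its drawer open towards the robot. The rack is at (443,258), and the tall cell looks like the nearer one, at (449,270). I'll crop in for exact pixels.

```bash
cat > h.py <<'E'
import cv2,numpy as np
from cell import manip
def ray(n,uv,p=None):
    p=p or manip.camera_params(n);K=np.array(p['K']);R=cv2.Rodrigues(np.array(p['rvec'],float))[0];t=np.array(p['tvec'],float)
    c=-R.T@t;d=R.T@np.linalg.inv(K)@np.array([uv[0],uv[1],1.]);return c,d/np.linalg.norm(d)
def onz(n,uv,z,p=None):
    c,d=ray(n,uv,p);return c+d*(z-c[2])/d[2]
def proj(n,X,p=None):
    p=p or manip.camera_params(n)
    return cv2.projectPoints(np.array(X,float).reshape(-1,1,3),np.array(p['rvec'],float),np.array(p['tvec'],float),np.array(p['K']),None)[0].reshape(-1,2)
E
python3 - <<'E'
import cv2,numpy as np
from h import *
a=cv2.imread('pics/top0.png');s=cv2.imread('pics/scene0.png')
z=lambda i,x,y,w,h,k:cv2.resize(i[y:y+h,x:x+w],None,fx=k,fy=k,interpolation=cv2.INTER_CUBIC)
L=z(a,215,145,120,120,5)[:600,:600];
R=np.vstack([z(a,415,220,66,75,3),z(s,355,325,66,75,3)*1])
R=cv2.resize(R,(198,600)) if R.shape[0]!=600 else R
R2=np.zeros((600,198,3),np.uint8);R2[:R.shape[0]]=R[:600]
cv2.imwrite('pics/crop1.png',np.hstack([L,R2]))
# rack
hsv=cv2.cvtColor(a,cv2.COLOR_BGR2HSV);m=cv2.inRange(hsv,(8,90,60),(22,255,255));m[:, :415]=0;m[:,475:]=0;m[:215]=0;m[300:]=0
c=np.vstack([q for q in cv2.findContours(m,0,1)[0] if cv2.contourArea(q)>20])
r=cv2.minAreaRect(c);b=cv2.boxPoints(r);print(r);P=np.array([onz('top',q,24) for q in b]);print(P.round(1),P.mean(0))
print('sides',[np.linalg.norm(P[i]-P[i-1]).round(1) for i in range(4)],[np.arctan2(*(P[i]-P[i-1])[[1,0]]).round(3) for i in range(4)])
E
```

```text
((443.6123046875, 257.9151916503906), (30.772350311279297, 59.285621643066406), 12.33908748626709)
[[ 397.5 -226.1   24. ]
 [ 526.1 -256.5   24. ]
 [ 512.4 -323.2   24. ]
 [ 384.1 -291.7   24. ]] [ 454.98732749 -274.37486273   24.        ]
sides [np.float64(66.9), np.float64(132.1), np.float64(68.1), np.float64(132.1)] [np.float64(1.369), np.float64(-0.232), np.float64(-1.773), np.float64(2.901)]
```

View pics/crop1.png

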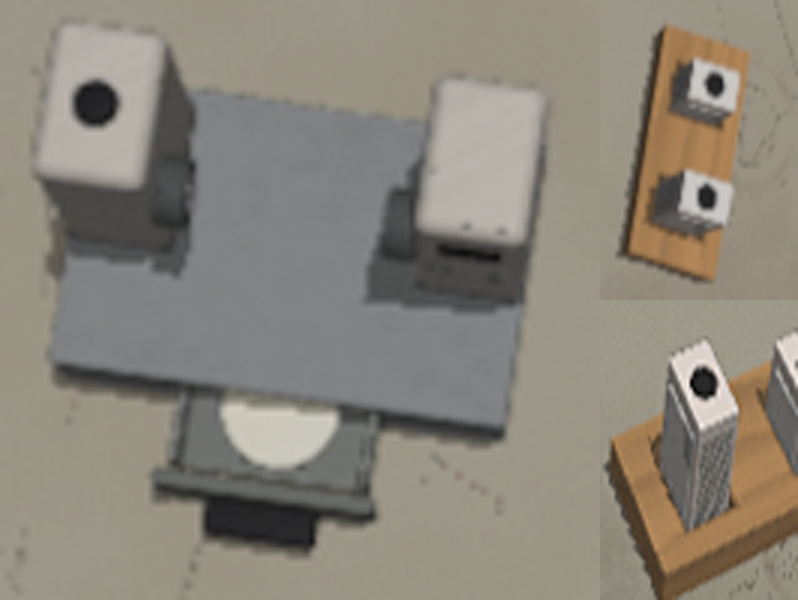

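Crop: the base's front top edge runs from (226,217.5) to (315.5,230), and the grip bar's outer edge from (256,251.5) to (277.6,254.5). The nearer cell's top is at (450,270.2) in top and (389.3,345.5) in scene. In the scene view it is clearly the taller of the two.

```bash
python3 - <<'E'
from h import *
from scipy.optimize import least_squares
q=lambda x,y:(215+x/5,145+y/5)
T=lambda uv,z:onz('top',uv,z).round(1)
A,B=T(q(55,360),46),T(q(505,425),46);C,D=T(q(195,92),46),T(q(425,122),46)
print('front',A,B,np.linalg.norm(A-B),'yaw',np.arctan2(*(A-B)[[1,0]])-np.pi/2,'back',C,D)
yaw=np.arctan2(*(A-B)[[1,0]])-np.pi/2;ex=np.array([np.cos(yaw),np.sin(yaw),0])
print('origin from front',(A+B)/2+65*ex,'depth',(C-A)@ex,(D-A)@ex)
tr=np.mean([T(q(*p),154) for p in [(438,80),(547,88),(525,245),(415,232)]],0)
tl=np.mean([T(q(*p),162) for p in [(58,25),(165,35),(143,188),(38,178)]],0)
print('towers',tr,tl,(tr+tl)/2,np.linalg.norm((tr-tl)[:2]),'yaw',np.arctan2(*(tl-tr)[[1,0]])-np.pi/2)
g=[T(q(205,530),26),T(q(313,546),26)];print('grip',g,np.mean(g,0))
def tri(a,b):
    c1,d1=ray('top',a);c2,d2=ray('scene',b);M=np.c_[d1,-d2];s=np.linalg.lstsq(M,c2-c1,rcond=None)[0];p,r=c1+s[0]*d1,c2+s[1]*d2;return (p+r)/2,np.linalg.norm(p-r)
print('cell near',tri((450,270.2),(389.3,345.5)))
print('near@88',T((450,270.2),88))
print('far @63, @88',T((453,241.5),63),T((453,241.5),88), 'scene pt',onz('scene',(425.5,341),63),onz('scene',(425.5,341),88))
p=manip.camera_params('wrist');print(p)
E
```

```text
front [533.5 201.6  46. ] [508.3   7.4  46. ] 195.82819000338023 yaw -0.12904206435335475 back [653.9 145.1  46. ] [642.3  44.2  46. ]
origin from front [585.35956529  96.135525    46.        ] depth 126.66960767789266 128.1502933748548
towers [595.05  19.75 154.  ] [611.85  167.775 162.   ] [603.45    93.7625 158.    ] 148.9753020637985 yaw -0.11301076846745528
grip [array([463.2, 137.1,  26. ]), array([456.9,  90. ,  26. ])] [460.05 113.55  26.  ]
cell near (array([ 422.7836587 , -268.74617326,   90.64222708]), np.float64(2.3745465668805945))
near@88 [ 422.  -268.9   88. ]
far @63, @88 [ 485.5 -284.2   63. ] [ 481.8 -276.6   88. ] scene pt [ 488.84084823 -283.1979434    63.        ] [ 474.26597895 -293.62370475   88.        ]
{'K': array([[396.85213374,   0.        , 321.0923694 ],
       [  0.        , 396.85213374, 239.47370241],
       [  0.        ,   0.        ,   1.        ]]), 'rvec': array([-2.37056263, -1.73231785, -0.21095888]), 'tvec': array([-547.57449828,  -24.7357556 ,  390.26719169])}
```

Request:
play_rows([
  [[0.04,0,-0.035],-0.02,1],
  [[0.08,0,-0.07],-0.05,1],
  [[0.12,0,-0.105],-0.08,1],
  [[0.16,0,-0.14],-0.1,1],
  [[0.2,0,-0.175],-0.12,1],
  [[0.24,0,-0.21],-0.14,1],
  [[0.28,0,-0.24],-0.16,1],
  [[0.32,0,-0.275],-0.18,1],
  [[0.36,0,-0.31],-0.19,1],
  [[0.36,0,-0.31],-0.19,1],
  [[0.36,0,-0.31],-0.19,1],
  [[0.36,0,-0.31],-0.19,1],
  [[0.36,0,-0.31],-0.19,1],
  [[0.36,0,-0.31],-0.19,1],
])

```text
clock: 1.5
eef_pos: [415.3, 120.3, 205.2]
eef_rot: [-1.572, 0.0, -0.116]
wrist_force: [-0.4, -0.6, 0.3]
finger_gap: 0.5
```

```bash
python3 - <<'E'
from h import *
s=manip.read_state();print(s['eef_pos'],s['eef_rot'],s['wrist_force'],s['finger_gap'])
p=manip.camera_params('wrist');im=manip.camera('wrist')[:,:,::-1].copy();cv2.imwrite('pics/w1.png',im)
import pickle;pickle.dump(p,open('w1.pkl','wb'))
yaw=-.12;R=np.array([[np.cos(yaw),-np.sin(yaw)],[np.sin(yaw),np.cos(yaw)]])
O=np.array([585.4,96.1]);
L=np.array([[-65,100,46],[-65,-100,46],[65,100,46],[65,-100,46]],float);L[:,:2]=L[:,:2]@R.T+O
print(proj('wrist',L,p).round(), proj('wrist',[460,113.5,26],p))
E
```

```text
[415.29991988 120.26548164 205.24977392] [-1.57173635e+00  2.65446117e-04 -1.16299123e-01] [-0.38685241 -0.6345817   0.25082717] 0.46915407122613945
[[426. 336.]
 [212. 335.]
 [418. 453.]
 [220. 452.]] [[321.76097836 266.28157323]]
```

View pics/w1.png

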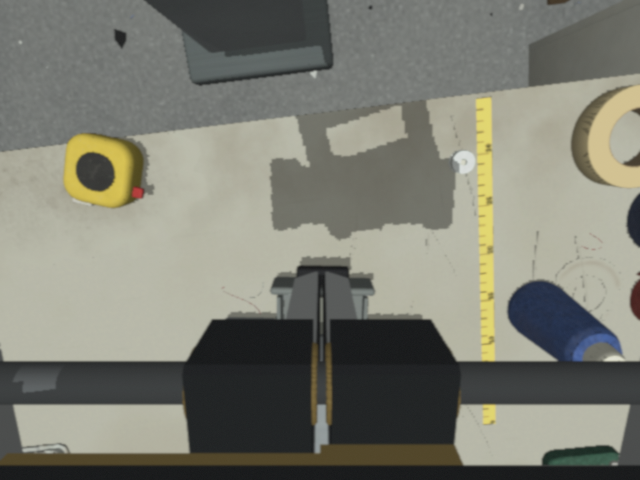

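The bar's outer face is at (323,267), against a prediction of (322,266), and the fingers are lined up with it. Next I go down and push.

Request:
play_rows([
  [[0,0.05,0],0,1],
  [[0,0.1,0],0,1],
  [[0,0.145,0],0,1],
  [[0,0.175,0],0,1],
  [[0,0.189,0],0,1],
  [[0,0.189,0],0,1],
  [[0.015,0.189,0],0,1],
  [[0.025,0.189,0],0,1],
  [[0.03,0.189,0],0,1],
  [[0.036,0.189,0],0,1],
  [[0.042,0.189,0],0,1],
  [[0.048,0.189,0],0,1],
  [[0.054,0.189,0],0,1],
  [[0.06,0.189,0],0,1],
  [[0.06,0.189,0],0,1],
])

```text
clock: 3.05
eef_pos: [475.6, 113.0, 16.3]
eef_rot: [-1.572, -0.0, -0.117]
wrist_force: [-0.1, 0.1, -0.0]
finger_gap: 0.4
```

Request:
play_rows([
  [[0.003,0,0],0,1],
  [[0.006,0,0],0,1],
  [[0.009,0,0],0,1],
  [[0.009,0,0],0,1],
])

```text
clock: 3.45
eef_pos: [484.9, 111.9, 16.2]
eef_rot: [-1.572, -0.001, -0.117]
wrist_force: [0.6, 0.7, -0.4]
finger_gap: 0.3
```

```bash
python3 - <<'E'
from h import *
a=manip.camera('scene')[:,:,::-1];b=manip.camera('top')[:,:,::-1]
z=lambda i,x,y,w,h,k:cv2.resize(np.ascontiguousarray(i[y:y+h,x:x+w]),None,fx=k,fy=k,interpolation=cv2.INTER_CUBIC)
cv2.imwrite('pics/d1.png',np.hstack([z(a,240,110,160,160,2.5),z(b,205,140,130,130,400/130)]))
E
```

```text
(no output)
```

View pics/d1.png

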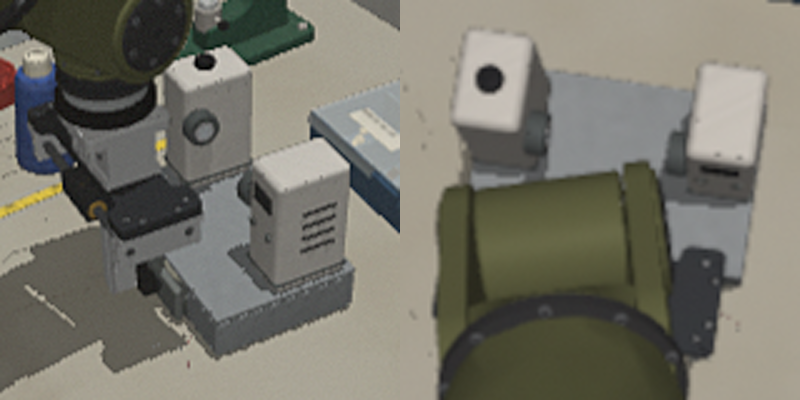

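In the scene crop the finger is against the bar and the drawer is still a little open. I'll keep pushing slowly.

Request:
play_rows([
  [[0.004,0,0],0,1],
  [[0.008,0,0],0,1],
  [[0.011,0,0],0,1],
  [[0.011,0,0],0,1],
])

```text
clock: 3.95
eef_pos: [488.0, 111.5, 15.8]
eef_rot: [-1.574, 0.018, -0.116]
wrist_force: [-59.8, 6.5, 47.5]
finger_gap: 0.2
```

Request:
play_rows([
  [[0.003,0,0],0,1],
  [[0.006,0,0],0,1],
  [[0.006,0,0],0,1],
])

```text
clock: 4.25
eef_pos: [487.8, 111.6, 15.4]
eef_rot: [-1.576, 0.034, -0.116]
wrist_force: [-49.1, 6.0, 39.5]
finger_gap: 0.7
```

Hard stop at x=488. I'll back off and check.

Request:
play_rows([
  [[-0.006,0,0],0,1],
  [[-0.02,-0.001,0],0,1],
  [[-0.05,-0.01,0],0,1],
  [[-0.06,-0.06,0],0,1],
  [[-0.07,-0.11,0],0,0.5],
  [[-0.07,-0.16,0],0,0],
  [[-0.07,-0.19,0],0,0],
  [[-0.07,-0.19,0],0,0],
  [[-0.11,-0.19,-0.05],0.02,0],
  [[-0.13,-0.19,-0.1],0.04,0],
  [[-0.13,-0.19,-0.15],0.08,0],
  [[-0.13,-0.19,-0.15],0.08,0],
  [[-0.13,-0.19,-0.15],0.08,0],
])

```text
clock: 5.55
eef_pos: [347.5, -23.6, 210.0]
eef_rot: [-1.579, 0.034, -0.199]
wrist_force: [-0.5, 0.7, -0.1]
finger_gap: 68.9
```

```bash
python3 - <<'E'
from h import *
s=manip.read_state();print(s['eef_pos'],s['eef_rot'],s['wrist_force'],s['finger_gap'])
a=manip.camera('scene')[:,:,::-1];b=manip.camera('top')[:,:,::-1]
cv2.imwrite('pics/s2.png',a);cv2.imwrite('pics/t2.png',b)
z=lambda i,x,y,w,h,k:cv2.resize(np.ascontiguousarray(i[y:y+h,x:x+w]),None,fx=k,fy=k,interpolation=cv2.INTER_CUBIC)
cv2.imwrite('pics/d2.png',np.hstack([z(a,270,120,120,120,10/3),z(b,215,145,120,120,10/3)]))
E
```

```text
[347.53820488 -23.61682053 210.02484216] [-1.57863491  0.03386175 -0.19941824] [-0.46001733  0.70864857 -0.13775697] 68.93930645821776
```

View pics/d2.png

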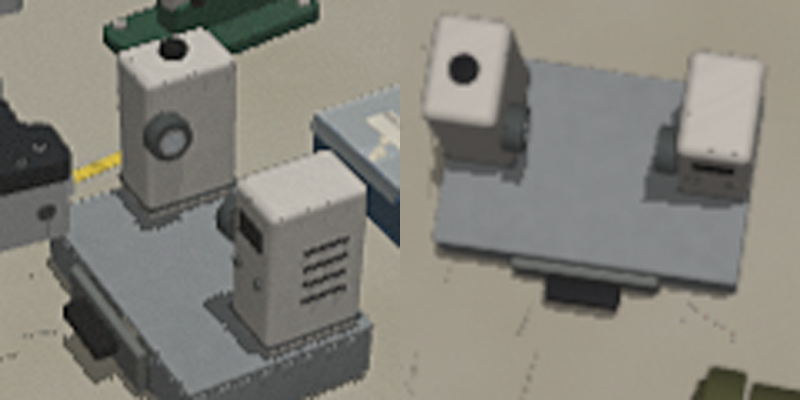

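The drawer looks shut: its front sits against the base at about (590,270) in the crop. However, the push left the tool tilted 2°, and later rows inherit that tilt. I'll test whether the tracking lag at the end of a moving call changes the tilt reference, so I can cancel it.

Request:
play_rows([
  [[0,0,-0.045],0,0],
  [[0,0,-0.09],0,0],
])

```text
clock: 5.85
eef_pos: [330.8, -109.6, 210.4]
eef_rot: [-1.578, 0.035, -0.191]
wrist_force: [1.0, 0.0, 0.5]
finger_gap: 92.2
```

Request:
play_rows([
  [[0.05,0,-0.02],0,0],
  [[0.1,0,-0.04],0,0],
])

```text
clock: 6.05
eef_pos: [416.5, -164.3, 207.5]
eef_rot: [-1.578, 0.033, -0.191]
wrist_force: [1.1, 0.7, 0.9]
finger_gap: 93.9
```

Request:
play_rows([
  [[-0.03,0,0],0,0],
  [[-0.06,0,0],0,0],
])

```text
clock: 6.25
eef_pos: [358.2, -152.2, 206.2]
eef_rot: [-1.576, 0.041, -0.19]
wrist_force: [-0.8, 0.6, 0.6]
finger_gap: 94.0
```

Request:
play_rows([
  [[0,-0.04,0],0,0],
  [[0,-0.08,0],0,0],
])

```text
clock: 6.45
eef_pos: [361.3, -150.9, 285.8]
eef_rot: [-1.574, 0.045, -0.188]
wrist_force: [0.3, -0.7, 0.5]
finger_gap: 93.8
```

Request:
play_rows([
  [[0,0.04,0],0,0],
  [[0,0.08,0],0,0],
])

```text
clock: 6.65
eef_pos: [359.2, -149.7, 205.7]
eef_rot: [-1.575, 0.041, -0.186]
wrist_force: [0.7, -0.4, -1.2]
finger_gap: 94.1
```

Request:
play_rows([
  [[-0.01,-0.02,0],0,0],
  [[-0.02,-0.04,0],0,0],
  [[-0.03,-0.06,0],0,0],
  [[-0.04,-0.08,0],0,0],
  [[-0.045,-0.1,0],0,0],
  [[-0.05,-0.12,0],0,0],
  [[-0.05,-0.14,0],0,0],
  [[-0.05,-0.15,0],0,0],
  [[-0.05,-0.15,0],0,0],
  [[-0.05,-0.15,0],0,0],
])

```text
clock: 7.65
eef_pos: [316.5, -140.6, 356.5]
eef_rot: [-1.575, 0.043, -0.185]
wrist_force: [0.5, 0.0, -0.3]
finger_gap: 94.0
```

Request:
play_rows([
  [[0.03,0.04,0],0,0],
])

```text
clock: 7.75
eef_pos: [344.4, -146.1, 318.7]
eef_rot: [-1.577, 0.035, -0.185]
wrist_force: [1.3, -0.7, 0.3]
finger_gap: 94.0
```

Request:
play_rows([
  [[0.03,0.04,0],0,0],
])

```text
clock: 7.85
eef_pos: [373.1, -151.5, 275.9]
eef_rot: [-1.578, 0.034, -0.185]
wrist_force: [1.6, -0.7, -0.2]
finger_gap: 94.1
```

Request:
play_rows([
  [[0.03,0.04,0],0,0],
])

```text
clock: 7.95
eef_pos: [400.9, -156.6, 234.1]
eef_rot: [-1.577, 0.034, -0.185]
wrist_force: [0.9, -0.0, 0.4]
finger_gap: 94.3
```

Request:
play_rows([
  [[0.0,0.0,0],0,0],
])

```text
clock: 8.05
eef_pos: [400.5, -155.6, 227.7]
eef_rot: [-1.575, 0.044, -0.184]
wrist_force: [-0.8, 0.7, 0.4]
finger_gap: 94.0
```

Accelerating from rest shifts the tilt reference by −0.008, and settling within the next call keeps that shift. I'll repeat this ratchet in free air.

Request:
play_rows([
  [[0,0,0],0,0],
  [[-0.015,-0.02,0],0,0],
  [[-0.03,-0.04,0],0,0],
  [[-0.03,-0.04,0],0,0],
  [[-0.03,-0.04,0],0,0],
])

```text
clock: 8.55
eef_pos: [372.7, -150.4, 269.8]
eef_rot: [-1.575, 0.042, -0.185]
wrist_force: [-0.7, 0.1, 1.0]
finger_gap: 94.1
```

Request:
play_rows([
  [[0.03,0.04,0],0,0],
])

```text
clock: 8.65
eef_pos: [401.6, -156.4, 232.1]
eef_rot: [-1.578, 0.033, -0.186]
wrist_force: [1.4, -0.9, -1.1]
finger_gap: 94.0
```

Request:
play_rows([
  [[0,0,0],0,0],
  [[-0.015,-0.02,0],0,0],
  [[-0.03,-0.04,0],0,0],
  [[-0.03,-0.04,0],0,0],
  [[-0.03,-0.04,0],0,0],
])

```text
clock: 9.15
eef_pos: [373.5, -150.9, 273.2]
eef_rot: [-1.578, 0.032, -0.186]
wrist_force: [0.4, 0.1, -0.6]
finger_gap: 94.2
```

Request:
play_rows([
  [[0.03,0.04,0],0,0],
])

```text
clock: 9.25
eef_pos: [402.8, -157.2, 235.5]
eef_rot: [-1.58, 0.024, -0.186]
wrist_force: [1.6, -1.2, -0.7]
finger_gap: 93.9
```

Request:
play_rows([
  [[0,0,0],0,0],
  [[-0.015,-0.02,0],0,0],
  [[-0.03,-0.04,0],0,0],
  [[-0.03,-0.04,0],0,0],
  [[-0.03,-0.04,0],0,0],
])

```text
clock: 9.75
eef_pos: [374.4, -151.5, 276.1]
eef_rot: [-1.581, 0.023, -0.186]
wrist_force: [0.5, -0.1, 0.0]
finger_gap: 94.2
```

Request:
play_rows([
  [[-0.01,0,0.04],0,0],
  [[-0.02,0,0.08],0,0],
  [[-0.03,0,0.12],0,0],
  [[-0.04,0,0.16],0,0],
  [[-0.045,0,0.2],0,0],
  [[-0.05,0,0.22],0,0],
  [[-0.05,0,0.236],0,0],
  [[-0.05,0,0.236],0,0],
  [[-0.05,0,0.236],0,0],
])

```text
clock: 10.65
eef_pos: [368.9, 89.5, 274.2]
eef_rot: [-1.581, 0.024, -0.186]
wrist_force: [-0.0, -0.5, 0.2]
finger_gap: 94.0
```

Request:
play_rows([
  [[0.0275,0.04,0.012],0,0],
])

```text
clock: 10.75
eef_pos: [398.1, 95.5, 237.4]
eef_rot: [-1.578, 0.016, -0.186]
wrist_force: [1.1, 0.5, -0.7]
finger_gap: 93.9
```

Request:
play_rows([
  [[0,0,0],0,0],
  [[-0.014,-0.02,-0.006],0,0],
  [[-0.0275,-0.04,-0.012],0,0],
  [[-0.0275,-0.04,-0.012],0,0],
  [[-0.0275,-0.04,-0.012],0,0],
])

```text
clock: 11.25
eef_pos: [369.6, 88.4, 278.3]
eef_rot: [-1.578, 0.014, -0.187]
wrist_force: [-0.6, -0.2, 0.0]
finger_gap: 93.6
```

Request:
play_rows([
  [[0.0275,0.04,0.012],0,0],
])

```text
clock: 11.35
eef_pos: [399.5, 94.8, 241.2]
eef_rot: [-1.575, 0.006, -0.188]
wrist_force: [1.9, -0.6, -0.9]
finger_gap: 94.0
```

Request:
play_rows([
  [[0,0,0],0,0],
  [[-0.014,-0.02,-0.006],0,0],
  [[-0.0275,-0.04,-0.012],0,0],
  [[-0.0275,-0.04,-0.012],0,0],
  [[-0.0275,-0.04,-0.012],0,0],
])

```text
clock: 11.85
eef_pos: [370.5, 88.1, 281.4]
eef_rot: [-1.575, 0.005, -0.188]
wrist_force: [-0.1, -0.2, 0.3]
finger_gap: 94.1
```

The tilt is now about 0.005 rad. Next, above the tall cell for a close look.

Request:
play_rows([
  [[0.013,0,-0.04],0,0],
  [[0.027,0,-0.08],0,0],
  [[0.04,0,-0.12],0.01,0],
  [[0.055,0,-0.16],0.02,0],
  [[0.07,0,-0.2],0.03,0],
  [[0.083,0,-0.24],0.04,0],
  [[0.097,0.03,-0.28],0.047,0],
  [[0.11,0.06,-0.32],0.047,0],
  [[0.118,0.1,-0.34],0.047,0],
  [[0.118,0.131,-0.34],0.047,0],
  [[0.118,0.131,-0.34],0.047,0],
  [[0.118,0.131,-0.34],0.047,0],
  [[0.118,0.131,-0.34],0.047,0],
])

```text
clock: 13.15
eef_pos: [423.0, -268.4, 152.9]
eef_rot: [-1.576, 0.003, -0.234]
wrist_force: [-0.3, 0.1, -0.3]
finger_gap: 93.9
```

```bash
python3 - <<'E'
from h import *
s=manip.read_state();print(s['eef_pos'],s['eef_rot'],s['wrist_force'],s['finger_gap'])
p=manip.camera_params('wrist');im=manip.camera('wrist')[:,:,::-1].copy();cv2.imwrite('pics/w2.png',im)
import pickle;pickle.dump(p,open('w2.pkl','wb'))
print(proj('wrist',[[422.5,-268.8,88],[424,-267,24]],p))
E
```

```text
[ 422.99306231 -268.40038378  152.9183586 ] [-1.57603661  0.00266265 -0.2340258 ] [-0.29908786  0.1456918  -0.34068577] 93.90626145248231
[[323.85222331 253.08440195]
 [326.40628346 232.42031386]]
```

View pics/w2.png

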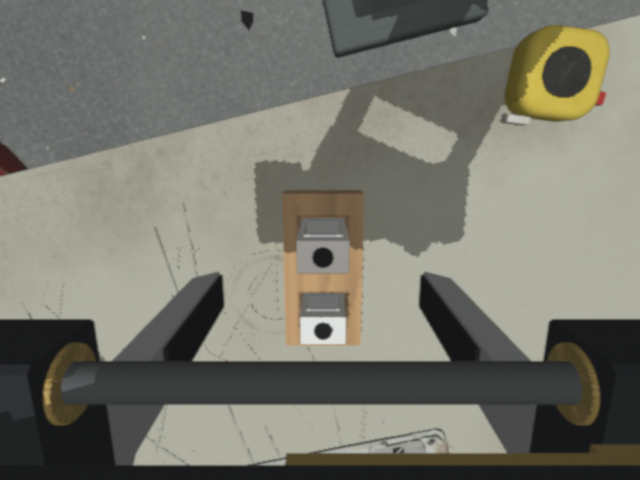

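The tall cell's top face is at about (323,258), with its black dot at (323,257), and it lines up with the open jaws. The rack edges run vertically in the image, so the yaw is right.

```bash
python3 - <<'E'
from h import *
import pickle;p=pickle.load(open('w2.pkl','rb'))
for uv in [(323,257.5),(297.5,244.5),(349,244.5),(348.5,272.5),(298,272.5)]: print(onz('wrist',uv,88,p).round(1))
im=cv2.imread('pics/w2.png');hsv=cv2.cvtColor(im,cv2.COLOR_BGR2HSV)
m=cv2.inRange(hsv,(5,90,60),(25,255,255));m[:185]=0;m[350:]=0;m[:,:270]=0;m[:,380:]=0
r=cv2.boxPoints(cv2.minAreaRect(cv2.findNonZero(m)));print(r.round(1))
for y in (200,280,335):
    x=np.where(m[y])[0];print(y,x.min(),x.max(),onz('wrist',(x.min(),y),24,p).round(1),onz('wrist',(x.max(),y),24,p).round(1))
E
```

```text
[ 425.2 -270.    88. ]
[ 413.1 -283.8   88. ]
[ 420.7 -252.    88. ]
[ 438.9 -256.3   88. ]
[ 431.3 -288.1   88. ]
[[283. 191.]
 [362. 191.]
 [362. 344.]
 [283. 344.]]
200 283 362 [ 390.9 -294.    24. ] [ 405.2 -234.    24. ]
280 285 360 [ 455.1 -309.2   24. ] [ 469.3 -249.4   24. ]
335 287 359 [ 503.3 -320.2   24. ] [ 517.4 -260.6   24. ]
```

Request:
play_rows([
  [[0.002,0.03,-0.001],0,0],
  [[0.002,0.06,-0.001],0,0],
  [[0.002,0.085,-0.001],0,0],
  [[0.002,0.105,-0.001],0,0],
  [[0.002,0.114,-0.001],0,0],
  [[0.002,0.114,-0.001],0,0],
  [[0.002,0.114,-0.001],0,0.4],
  [[0.002,0.114,-0.001],0,0.5],
  [[0.002,0.114,-0.001],0,0.6],
  [[0.002,0.114,-0.001],0,0.7],
  [[0.002,0.114,-0.001],0,0.8],
  [[0.002,0.114,-0.001],0,0.8],
  [[0.002,0.114,-0.001],0,0.8],
  [[0.002,0.114,-0.001],0,0.8],
], squeeze=22)

```text
clock: 14.6
eef_pos: [424.3, -270.3, 39.0]
eef_rot: [-1.576, 0.002, -0.234]
wrist_force: [1.9, 5.2, 4.0]
finger_gap: 33.9
```

Gripped at 33.9 mm. Lifting.

Request:
play_rows([
  [[0,-0.006,0],0,0.8],
  [[0,-0.016,0],0,0.8],
  [[0,-0.03,0],0,0.8],
  [[0,-0.05,0],0,0.8],
  [[0,-0.08,0],0,0.8],
  [[0,-0.11,0],0,0.8],
  [[0,-0.14,0],0,0.8],
  [[0,-0.165,0],0,0.8],
  [[0,-0.185,0],0,0.8],
  [[0,-0.195,0],0,0.8],
  [[0,-0.195,0],0,0.8],
  [[0,-0.195,0],0,0.8],
])

```text
clock: 15.8
eef_pos: [424.7, -269.2, 233.3]
eef_rot: [-1.576, 0.003, -0.234]
wrist_force: [-0.3, -0.5, -1.6]
finger_gap: 33.9
```

```bash
python3 - <<'E'
from h import *
s=manip.read_state();print(s['eef_pos'],s['eef_rot'],s['wrist_force'],s['moment'],s['finger_gap'])
# light path estimates from eyes: scene0 + top2 snouts, both at z=116 (tri from pixel reads in d2 crops)
q1=lambda x,y:(270+x*.3,120+y*.3); q2=lambda x,y:(215+(x-400)*.3,145+y*.3)
E1=onz('scene',q1(173,140),116); print('lamp eye face (scene)',E1)
a=onz('top',q2(521,128),116);b=onz('top',q2(660,150),116);print('snouts top',a,b,(a+b)/2,np.linalg.norm(a-b))
E
```

```text
[ 424.74279009 -269.23514865  233.28181127] [-1.57560951  0.00325959 -0.23414181] [-0.29384454 -0.45543807 -1.56836102] [ 0.02641164  0.00948163 -0.01658679] 33.92624382548495
lamp eye face (scene) [592.97155696 140.34681742 116.        ]
snouts top [590.33384733 141.13168011 116.        ] [578.16160896  56.2823725  116.        ] [584.24772815  98.70702631 116.        ] 85.71795837389567
```

Holding well: the force is −1.6 N with no slip. Next I move above the gap and turn by 1.456 rad.

Request:
play_rows([
  [[0.001,0,0.008],0.03,0.8],
  [[0.004,0,0.024],0.09,0.8],
  [[0.008,0,0.047],0.175,0.8],
  [[0.013,0,0.075],0.28,0.8],
  [[0.019,0,0.106],0.39,0.8],
  [[0.025,0,0.138],0.51,0.8],
  [[0.03,0,0.169],0.63,0.8],
  [[0.036,0,0.2],0.74,0.8],
  [[0.042,0,0.232],0.86,0.8],
  [[0.047,0,0.263],0.98,0.8],
  [[0.053,0,0.295],1.09,0.8],
  [[0.058,0,0.322],1.19,0.8],
  [[0.062,0,0.346],1.28,0.8],
  [[0.066,0,0.365],1.35,0.8],
  [[0.069,0,0.381],1.41,0.8],
  [[0.071,0,0.393],1.457,0.8],
  [[0.071,0,0.393],1.457,0.8],
  [[0.071,0,0.393],1.457,0.8],
  [[0.071,0,0.393],1.457,0.8],
])

```text
clock: 17.7
eef_pos: [584.7, 95.9, 230.7]
eef_rot: [-1.575, -0.005, -1.69]
wrist_force: [-1.2, -0.0, -1.2]
finger_gap: 34.0
```

```bash
python3 - <<'E'
from h import *
s=manip.read_state();print(s['eef_pos'],s['eef_rot'],s['wrist_force'],s['finger_gap'])
p=manip.camera_params('wrist');im=manip.camera('wrist')[:,:,::-1].copy()
import pickle;pickle.dump(p,open('w3.pkl','wb'));cv2.imwrite('pics/w3.png',im)
yaw=-.12;R=np.array([[np.cos(yaw),-np.sin(yaw)],[np.sin(yaw),np.cos(yaw)]])
L=np.array([[-65,100,46],[-65,-100,46],[65,100,46],[65,-100,46],[0,39.5,116],[0,-39.5,116]],float);L[:,:2]=L[:,:2]@R.T+[584.5,97]
print(proj('wrist',L,p).round())
E
```

```text
[584.68667734  95.9182847  230.70925212] [-1.5753292  -0.00468299 -1.69048616] [-1.20599925 -0.02908912 -1.18855231] 34.033969788218414
[[247. 100.]
 [256. 313.]
 [397. 100.]
 [388. 313.]
 [322. 178.]
 [322. 280.]]
```

View pics/w3.png

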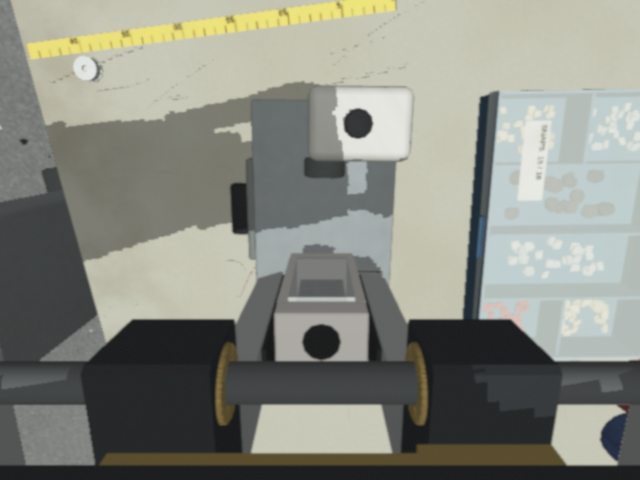

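The lamp snout is at about (325,168), its face at row 177 (predicted 322,178). The base edges match within 2–4 px. A quick numeric refinement of x and yaw follows.

```bash
python3 - <<'E'
from h import *
import pickle;p=pickle.load(open('w3.pkl','rb'))
g=cv2.cvtColor(cv2.imread('pics/w3.png'),cv2.COLOR_BGR2GRAY)
g=cv2.GaussianBlur(g,(3,3),0).astype(int)
for y in (164,167,170,173): print(y,g[y,294:356:2].tolist())
ed=lambda y,a,b:(a+np.abs(np.diff(g[y,a:b])).argmax()+.5)
Ls=[(ed(y,240,268),y) for y in (120,130,140,145,265)];Rs=[(ed(y,380,405),y) for y in (170,185,200,215,245,260)]
for n,S in(('front',Ls),('back',Rs)):
    P=np.array([onz('wrist',s,46,p)[:2] for s in S]);print(n,[s[0] for s in S],P.round(1).tolist())
ex=np.array([np.cos(-.12),np.sin(-.12)])
for n,S in(('front',Ls),('back',Rs)): print(n,[round(float((onz('wrist',s,46,p)[:2]-[584.5,97])@ex),1) for s in S])
for uv in((305,168),(345,168)): print('snout',(onz('wrist',uv,116,p)[:2]-[584.5,97])@ex)
for uv in((325,177),): print('face y',(onz('wrist',uv,116,p)[:2]-[584.5,97])@[-ex[1],ex[0]],(onz('wrist',uv,131,p)[:2]-[584.5,97])@[-ex[1],ex[0]])
E
```

```text
164 [108, 108, 108, 108, 102, 75, 55, 56, 58, 60, 62, 63, 65, 65, 66, 66, 66, 67, 66, 65, 63, 62, 60, 57, 55, 72, 126, 163, 174, 175, 175]
167 [107, 107, 108, 108, 101, 74, 55, 56, 59, 61, 63, 64, 64, 65, 65, 66, 66, 66, 65, 64, 63, 62, 60, 56, 55, 74, 119, 164, 175, 175, 175]
170 [107, 107, 106, 106, 101, 75, 56, 56, 59, 61, 62, 63, 64, 65, 65, 65, 65, 65, 64, 63, 62, 61, 60, 56, 55, 73, 117, 162, 175, 175, 175]
173 [107, 107, 107, 107, 102, 76, 56, 57, 60, 61, 62, 63, 65, 65, 66, 66, 65, 65, 64, 63, 62, 61, 59, 56, 55, 74, 117, 160, 174, 175, 175]
front [np.float64(250.5), np.float64(251.5), np.float64(251.5), np.float64(250.5), np.float64(254.5)] [[532.3, 187.6], [531.8, 179.2], [530.4, 170.7], [528.8, 166.5], [514.2, 55.3]]
back [np.float64(395.5), np.float64(394.5), np.float64(393.5), np.float64(382.5), np.float64(391.5), np.float64(390.5)] [[655.4, 129.0], [653.4, 115.7], [651.5, 102.0], [640.3, 89.3], [646.4, 59.4], [644.3, 44.7]]
front [-62.7, -62.2, -62.6, -63.6, -64.8]
back [66.5, 66.2, 65.9, 56.3, 65.9, 65.6]
snout -12.23117616491934
snout 16.935736069452
face y 40.53459139516683 41.9242366420318
```

Estimated correction: tool x −3 mm, tool z +1 mm, down 124 mm.

Request:
play_rows([
  [[-0.003,0.01,0.001],0.005,0.8],
  [[-0.003,0.025,0.001],0.005,0.8],
  [[-0.003,0.043,0.001],0.005,0.8],
  [[-0.003,0.061,0.001],0.005,0.8],
  [[-0.003,0.079,0.001],0.005,0.8],
  [[-0.003,0.095,0.001],0.005,0.8],
  [[-0.003,0.108,0.001],0.005,0.8],
  [[-0.003,0.117,0.001],0.005,0.8],
  [[-0.003,0.122,0.001],0.005,0.8],
  [[-0.003,0.124,0.001],0.005,0.8],
  [[-0.003,0.124,0.001],0.005,0.8],
  [[-0.003,0.124,0.001],0.005,0.8],
  [[-0.003,0.124,0.001],0.005,0.8],
])

```text
clock: 19.05
eef_pos: [585.8, 98.3, 107.4]
eef_rot: [-1.574, -0.004, -1.696]
wrist_force: [-0.4, -0.7, -0.8]
finger_gap: 34.0
```

```bash
python3 - <<'E'
from h import *
s=manip.read_state();print(s['eef_pos'],s['eef_rot'],s['wrist_force'],s['finger_gap'])
z=lambda i,x,y,w,h,k:cv2.resize(np.ascontiguousarray(i[y:y+h,x:x+w]),None,fx=k,fy=k,interpolation=cv2.INTER_CUBIC)
p=manip.camera_params('wrist');w=manip.camera('wrist')[:,:,::-1];a=manip.camera('scene')[:,:,::-1]
import pickle;pickle.dump(p,open('w4.pkl','wb'));cv2.imwrite('pics/w4f.png',w);cv2.imwrite('pics/s4f.png',a)
cv2.imwrite('pics/w4.png',np.hstack([z(w,200,60,240,360,5/3),z(a,280,110,120,180,10/3)]))
E
```

```text
[585.76076062  98.3087622  107.42480297] [-1.57411598 -0.00442008 -1.6958285 ] [-0.44287669 -0.70226302 -0.79064938] 33.9957261925865
```

View pics/w4.png

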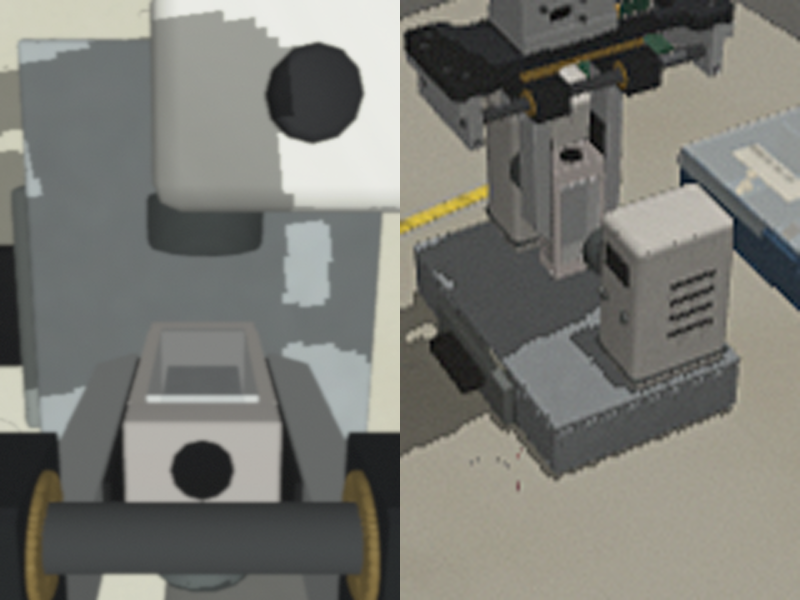

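The cell hangs upright in the gap. The lamp snout is centred at crop x≈205 and the cell top at ≈203, and in the scene crop the cell clears both snouts. A last numeric check on y.

```bash
python3 - <<'E'
from h import *
import pickle;p=pickle.load(open('w4.pkl','rb'))
ex=np.array([np.cos(-.124),np.sin(-.124)]);ey=np.array([-ex[1],ex[0]])
q=lambda x,y:(200+x*.6,60+y*.6);f=lambda n,uv,z,p=None:(lambda d:(round(float(d@ex),1),round(float(d@ey),1)))(onz(n,uv,z,p)[:2]-np.array([585.8,98.3]))
print('cell dot',f('wrist',q(202.5,470),156.4,p),'corners',[f('wrist',q(*c),156.4,p) for c in((124,420),(282,420))])
for c in ((148,240),(263,240),(205,255)): print('lamp face',[f('wrist',q(*c),z,p) for z in(101,116,131)])
c,d=ray('wrist',(320,240),p);print('cam',c,'rel',(c[:2]-[585.8,98.3])@ey)
s=lambda x,y:(280+x*.3,110+y*.3)
print('scene cell top dot',f('scene',s(571-400,155),156.4))
# earlier unobstructed top snouts (tops z=131): tip edges
t=cv2.cvtColor(cv2.imread('pics/t2.png'),cv2.COLOR_BGR2HSV)
for n,uv in(('lamp tip',(215+127*.3,145+130*.3)),('sensor tip',(215+254*.3,145+150*.3))): print(n,[f('top',uv,z) for z in(101,116,131)])
E
```

```text
cell dot (-0.2, -2.3) corners [(-16.9, 9.4), (16.6, 9.4)]
lamp face [(-15.6, 39.0), (-14.4, 41.4), (-13.1, 43.8)]
lamp face [(16.8, 39.0), (15.5, 41.4), (14.1, 43.8)]
lamp face [(0.5, 34.7), (0.4, 37.5), (0.4, 40.2)]
cam [594.34245927 166.46678885 286.04294009] rel 68.69994623406048
scene cell top dot (0.3, -0.6)
lamp tip [(2.2, 41.5), (-1.5, 39.3), (-5.2, 37.0)]
sensor tip [(0.8, -38.0), (-2.9, -39.0), (-6.6, -40.0)]
```

The cell sits about 1.5 mm towards the sensor side, so I nudge it and settle.

Request:
play_rows([
  [[-0.001,0,0],0,0.8],
  [[-0.0015,0,0],0,0.8],
  [[-0.0015,0,0],0,0.8],
  [[-0.0015,0,0],0,0.8],
  [[-0.0015,0,0],0,0.8],
  [[-0.0015,0,0],0,0.8],
])

```text
clock: 19.75
eef_pos: [585.8, 99.8, 107.2]
eef_rot: [-1.574, -0.004, -1.696]
wrist_force: [-0.1, -0.3, -1.1]
finger_gap: 34.0
```

```bash
python3 - <<'E'
from h import *
s=manip.read_state();print(s['clock'],s['eef_pos'],s['eef_rot'],s['wrist_force'],s['finger_gap'],abs(s['qd']).max())
a=manip.camera('top')[:,:,::-1];cv2.imwrite('pics/end.png',a)
E
```

```text
19.75 [585.83409563  99.77275499 107.24083341] [-1.57444809 -0.004467   -1.69587787] [-0.11376017 -0.33912909 -1.11437818] 33.987667052819475 0.0015996769297844618
```

View pics/end.png

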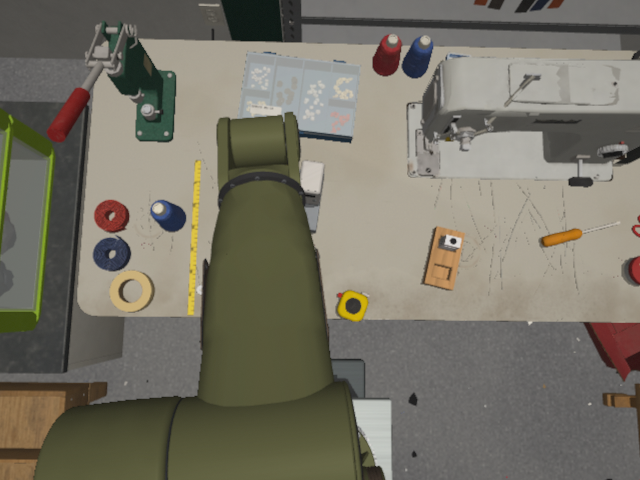

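The top view shows the short cell still in its pocket at (453,241). The tape measure, cone and bobbin have not moved.

```bash
python3 -c "
from cell import manip
print(manip.sign_off())"
```

```text
the job is handed in; nothing more can be done
None
```

I shut the drawer, then lifted the tall cell by its ribbed sides and turned it a quarter turn. It was held upright and still in the middle of the light gap when I handed the job in, at 19.75 s of the 54 s allowed.

**Last checks:**
- **Grip:** the opening stayed at 34.0 mm and the wrist force was about 1 N, so there was no slip and nothing was touching the reader.
- **Tilt:** about 0.005 rad.
- **Height:** the cell's centre is about 116 mm above the table, taken from the tool height and its known place in the grip.
- **Centring:** within about 1 mm along x. Along the light, the views disagreed by 1–2 mm, so I moved it 1.5 mm towards the lamp side. I did not measure it again after that.
- **Other objects:** all look unmoved in the final top view.

**What went less well:**
- **Drawer push:** I ran on after the stop, so the wrist force reached about 60 N sideways and 47 N upwards through the fingertips. It stayed under the 120 N limit, and the drawer looked shut in the pictures afterwards, though I did not measure its opening.
- **Tool tilt:** that push also left the tool tilted by about 2°. I removed the tilt with short moves in free air before gripping the cell.

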